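# Clamp a fish tin in the one-handed tin holder

### The arm

A 6-joint arm with a two-finger parallel gripper is mounted at the origin on the work surface; the furniture and walls round the work are solid. World frame = base frame: x ahead of the robot, y to its left, z up, the work surface at z = 0. Lengths are in m, angles in rad, forces in N, time in s.
With the tool pointing down it reaches from about 0.325 to 0.85 m from the base axis. Payload 4.4 kg.
Tool frame: the origin (TCP) lies midway between the tips of the shut fingers; the grasp point (between the pads) lies 19 mm behind it; z points along the fingers, y is the line along which they close (so a half turn about z gives the same grasp; the last joint's range is limited). The gripper opens to 94 mm and grips with 3 to 60 N. Pads are 16 mm wide; open, the fingers measure 119 mm over their backs; the gripper's body (75 mm by 177 mm) begins 78 mm behind the grasp point.
Start: joints at [1.169, 0.207, 1.542, -0, 1.393, -0.15], TCP at [0.143, 0.557, 0.205] pointing down, gripper open.
Joint ranges: [-2.73, 2.73], [-0.86, 2.22], [0.23, 2.46], [-1.11, 4.25], [0.08, 2.63], [-2.82, 2.82]. Speed limits (rad/s): [2.79, 2.79, 3.14, 3.14, 3.14, 3.14].

### API

Orientations are given as a rotation vector (axis times angle).
In Python, from cell import robot, planner, cams, workorder gives the robot as it stands. Calls block until the motion is done:
- robot.reach(position, orientation): joint-space move of the TCP to a pose.
- robot.servo_line(position, orientation=None, vel=0.15, contact_N=None): straight line of the TCP; orientation=None keeps the orientation; vel is the mean speed in m/s. With contact_N (N) it stops when the force on the tool has changed by that much, and returns True; else False.
- robot.move_j(angles): joint-space move.
- robot.set_gripper(opening, effort=None): finger opening in m; effort is the grip in N (None keeps the last); returns when the fingers have stopped.
- robot.hold(seconds).
- planner.solve_ik(position, orientation): joint angles nearest the present ones, or None.
- robot.get_obs(): the state.
- cams.capture(name): name is "scene" or "top" or "wrist"; returns a dict with "img" (480x640x3 uint8, red, green, blue), "z_map" (480x640 float32, m along the optical axis (not along the pixel's ray), 0 where there is no reading), "K" (3x3 intrinsics, pixels), "dist_coeffs" ([k1, k2, p1, p2, k3] as OpenCV has them; the pictures are not rectified), "xyz" and "orientation" of the camera in the world. Camera axes: x right, y down, z forward; pixel columns grow to the right and rows downward; lengths in m; the calibration is good to about 2 mm. A picture is of the moment at which its call begins.
A pose or a line that the arm cannot do raises robot.IKError and nothing moves.
- workorder.close_job(): hands the job in; it is judged then, once.
The state is a dict: "time": time; "qpos": joint angles; "qd": joint speeds; "tau": joint torques, N m; "tcp_pos": TCP position; "ee_rot": TCP orientation; "contact_force": force on the tool from outside, world axes, zero at the start; "moment": the same for the moment, N m; "gripper_width": finger opening in m; "grasp_force": force on a finger pad.
Only numpy, scipy, OpenCV 4.12 (cv2) and the standard library are available. Lean on these libraries where they do the work, as an engineer would, in place of code of your own. Each camera call takes 0.05 s, during which the arm holds its last target. There are 200 camera calls.

### The job

Slide the fish tin along the worktop with your fingertips, without picking it up or tipping it, until it sits fully home against both walls of the tin holder's V-shaped stop. Then push the clamp lever over past its centre so that it snaps across and its rubber pad comes down on the tin. Leave the jar, the tape roll and the garlic where they stand.

Things in the scene. Friction and masses are not known exactly. Their poses are not given: they have to be found in the camera images.
- fish_tin: Flat round closed food tin, loose on the worktop: 87 mm in diameter, 40 mm high, about 0.23 kg. Origin: centre of its underside; z up along its axis. Only to be slid, never lifted.
- tin_holder: Tin holder fixed to the worktop: two metal walls, 26 mm high, meet at right angles in a V; no floor. Origin: on the worktop, centre of the tin when it touches both walls. +x: the way the tin is pushed home, from the open mouth to the point of the V (x = 62 mm) and the clamp behind it; z up. Walls are symmetric about x, inner ends x = -7, y = +-69 mm. Clamp cheeks: x = 63 to 89, 70 mm high; base block to x = 128.
- clamp_lever (a joint): Clamp lever angle, rad: 0 = open (pad arm raised, handle leaning to the holder's +x, away from the mouth); grows as the handle is pushed to the holder's -x. A spring holds it at either end: centre at about 0.52, beyond which it snaps on by itself. Closed on the tin it reads about 1.05, with no tin about 1.13. Pushing it over takes about 3 N at the grip.
- lever_grip (a point): Centre of the lever's black cross grip, a bar 16 mm thick and 52 mm long along the holder's y, 88 mm from the pivot. Open, it is at x = 116, y = 0, z = 138 mm of the holder; it rises to z = 148 mm half way and ends at about x = 28, z = 135 mm, above the tin. To close, push it from its far (+x) side towards the mouth (-x).
- clamp_pivot (a point): Centre of the clamp lever's hinge, which lies along the holder's y: x = 75, y = 0, z = 60 mm of the holder. The pad, 20 mm across, comes down on the tin's lid 15 mm beyond its centre (+x side). While the clamp is open the raised pad arm reaches towards the mouth to about x = 20 mm and is lower than 125 mm there.
- honey_jar: Bystander: jar with a lid, 65 mm in diameter, 100 mm high, origin at the centre of its underside. Leave alone.
- tape_roll: Bystander: roll of tape lying flat, 55 mm in diameter, 19 mm high, origin at the centre of its underside. Leave alone.
- garlic: Bystander: garlic bulb, about 60 mm across and 58 mm high, origin at the centre of its underside. Leave alone.

How it is judged:
On the way, in this order (a step that is already met when the one before it is completed fails the run):
1. the tin is home in the V-stop, within 6 mm, while the clamp is still open (horizontal distance between fish_tin and tin_holder below 0.006 m and value of joint clamp_lever below 0.3 rad), for 0.2 s.
2. the lever has snapped over and the tin is still home (horizontal distance between fish_tin and tin_holder below 0.006 m and value of joint clamp_lever above 0.99 rad), for 0.2 s.
At the end, for the whole second after the job is handed in: The tin stands flat on the worktop, its centre within 6 mm of the home position against both walls; the clamp lever is in its closed position with its pad on the tin (0.99 to 1.09 rad); everything is at rest (all of step 2 and value of joint clamp_lever below 1.09 rad and velocity of joint clamp_lever below 0.1 rad/s and linear speed of fish_tin below 0.01 m/s and height (world z) of fish_tin below 0.004 m and angle between fish_tin's own z axis and vertical below 0.08 rad); the robot touches nothing.
It fails at once if the tin is lifted (its centre line rises more than 10 mm) (height (world z) of fish_tin above 0.01 m).
It fails at once if the tin is tipped by more than about 15 degrees (angle between fish_tin's own z axis and vertical above 0.26 rad).
It fails at once if the jar is moved by more than 30 mm (distance of honey_jar from where it was at the start of the episode above 0.03 m).
It fails at once if the tape roll is moved by more than 30 mm (distance of tape_roll from where it was at the start of the episode above 0.03 m).
It fails at once if the garlic is moved by more than 30 mm (distance of garlic from where it was at the start of the episode above 0.03 m).
It also fails if it takes over 48 s, if anything falls off the work surface, if the arm or the gripper's body presses on something with over 40 N, if the wrist force passes 120 N, or if a joint passes its speed limit or range.

## Working session

There is one attempt and no reset: what is moved stays moved. The work goes in short steps, each a Python script; the robot and the scene stay as the last script left them, time stands still between calls to the robot, and variables do not carry over. Pictures are saved under pics/ and viewed, at most 10 in all, crops included, and the job is handed in when it is done.

```bash
mkdir -p pics; ls; cat > h.py <<'E'
import numpy as np, cv2
from scipy.spatial.transform import Rotation as R
from cell import robot, planner, cams, workorder
def Rc(c):
    o=np.array(c["orientation"],float); return o if o.shape==(3,3) else R.from_rotvec(o).as_matrix()
def ray(c,uv):
    p=cv2.undistortPoints(np.array(uv,float).reshape(-1,1,2),np.array(c["K"]),np.array(c["dist_coeffs"])).reshape(-1,2)
    return np.c_[p,np.ones(len(p))]@Rc(c).T
def onz(c,uv,z):
    d=ray(c,uv); o=np.array(c["xyz"]); return o+d*((z-o[2])/d[:,2])[:,None]
def cloud(c):
    v,u=np.mgrid[0:480,0:640]; d=ray(c,np.c_[u.ravel(),v.ravel()])
    P=np.array(c["xyz"])+d*c["z_map"].reshape(-1,1); P[c["z_map"].ravel()==0]=np.nan
    return P.reshape(480,640,3)
def save(c,n): cv2.imwrite("pics/"+n,c["img"][...,::-1])
E
python3 - <<'E'
from h import *
for n in("top","scene"):
    c=cams.capture(n); save(c,n+"0.png"); np.save(n+"0.npy",c,allow_pickle=True); print(n,c["xyz"],c["orientation"],c["K"])
o=robot.get_obs();print(o)
E
```

```text
pics
top [0.29092987 0.0691176  1.22325166] [-2.06604918  2.14141774 -0.23373581] [[616.66974382   0.         316.27703656]
 [  0.         616.66974382 244.09966031]
 [  0.           0.           1.        ]]
scene [-0.06152423 -0.44371259  0.65587187] [-2.04356078  0.90951265 -0.4824912 ] [[526.93331381   0.         317.68822796]
 [  0.         526.93331381 235.59671962]
 [  0.           0.           1.        ]]
{'time': 0.1, 'qpos': array([ 1.16848693e+00,  2.07371123e-01,  1.54281141e+00, -1.09750827e-06,
        1.39348469e+00, -1.50489065e-01]), 'qd': array([ 0.0010976 , -0.00336154, -0.00352406, -0.00081616,  0.00186541,
       -0.00187752]), 'tau': array([-7.25069549e-04, -3.71862137e+01, -2.82290608e+01,  6.98952586e-02,
        3.11087980e-02, -5.42782868e-05]), 'tcp_pos': array([0.1429871 , 0.5561835 , 0.20438614]), 'ee_rot': array([-0.39444266, -3.11616098,  0.00313494]), 'contact_force': array([ 0.51758142,  0.55665067, -0.19896841]), 'moment': array([-0.02076681,  0.0245171 , -0.02717395]), 'grasp_force': 0.0, 'gripper_width': 0.09417128155383618}
```

View pics/top0.png

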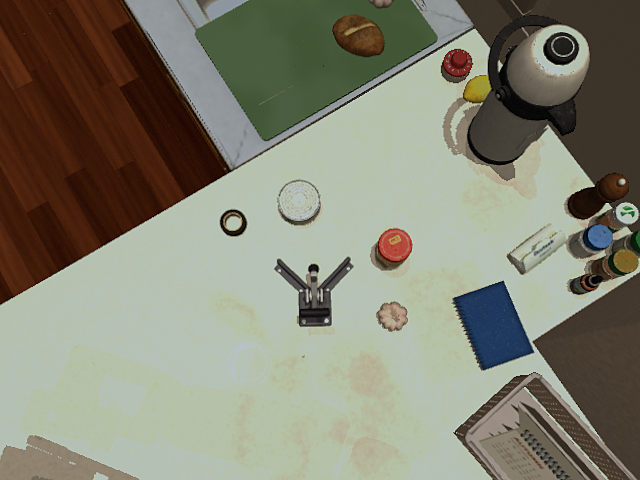

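View pics/scene0.png

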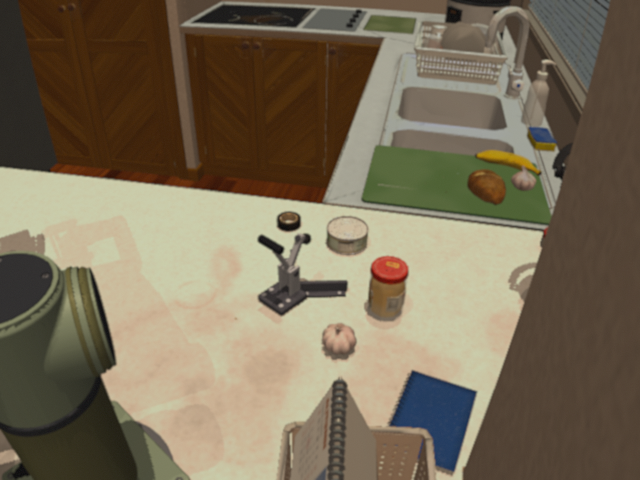

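The top view shows the tin at (299,202), the holder with its V at about (315,285), wall ends near (278,262) and (351,262), and the grip bar at (315,313). The tape is at (233,222), the jar at (395,247) and the garlic at (392,316). The mouth faces up in the image, towards the tin. The scene view agrees: tin (347,235), grip bar (270,243), pad (303,238).

```bash
python3 - <<'E'
from h import *
c=np.load("top0.npy",allow_pickle=True).item()
print("img axes in world\n",Rc(c).round(3))
for n,uv,z in[("tin",(299,202),.04),("tape",(233,222),.019),("jar",(395,247),.1),("garlic",(392,316),.04),("wallL",(278,262),.026),("wallR",(351,260),.026),("grip",(315,313),.138)]:
    print(n,onz(c,[uv],z)[0].round(3))
P=cloud(c); print("table z",np.nanmedian(P[330:400,200:280,2]))
z=P[...,2]; 
# tin via depth
m=((z>.03)&(z<.05)).astype(np.uint8); m[:, :260]=0; m[:,340:]=0; m[:170]=0; m[240:]=0
q=P[m>0]; e=cv2.minEnclosingCircle(q[:,:2].astype(np.float32)); print("tin depth",q.mean(0),e)
# dark holder pixels wall tops
b=np.zeros((480,640),bool); b[250:335,265:365]=1
for lo,hi in((.018,.034),(.06,.08),(.125,.15)):
    k=b&(z>lo)&(z<hi); print(lo,k.sum(),P[k].mean(0).round(4))
vis=c["img"][150:350,210:420]
hgt=cv2.applyColorMap((np.clip(z[150:350,210:420]/.15,0,1)*255).astype(np.uint8),cv2.COLORMAP_JET)
o=np.hstack([cv2.resize(vis[...,::-1],(400,380),interpolation=0),cv2.resize(hgt,(400,380),interpolation=0)])
cv2.imwrite("pics/crop0.png",o)
E
```

```text
img axes in world
 [[-0.035 -0.975  0.22 ]
 [-0.999  0.035 -0.004]
 [-0.004 -0.22  -0.976]]
tin [0.645 0.096 0.04 ]
tape [0.614 0.231 0.019]
jar [ 0.533 -0.081  0.1  ]
garlic [ 0.411 -0.075  0.04 ]
wallL [0.527 0.142 0.026]
wallR [ 0.526 -0.003  0.026]
grip [0.411 0.072 0.138]
table z -0.0006047069878479805
tin depth [0.64965384 0.09663602 0.03631196] ((0.6495577096939087, 0.09652410447597504), 0.043750304728746414)
0.018 392 [0.4963 0.0713 0.0242]
0.06 164 [0.4522 0.0722 0.0688]
0.125 273 [0.4118 0.0728 0.1426]<stdin>:16: RuntimeWarning: invalid value encountered in cast
```

View pics/crop0.png

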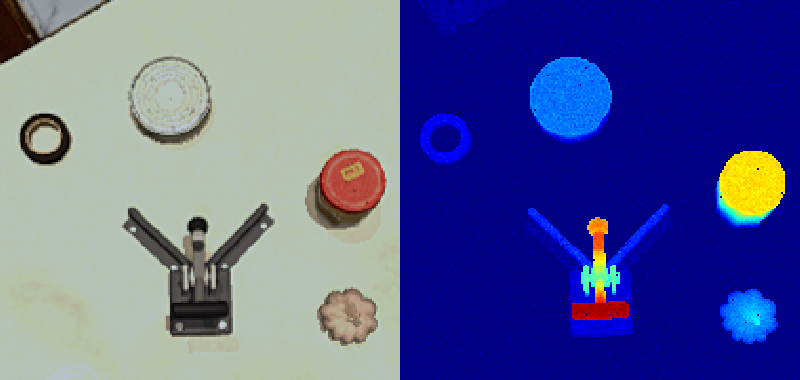

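The height map clearly separates the tin, both V walls, the raised pad arm and the grip bar. Next I'll fit the walls and grip for the holder frame.

```bash
python3 - <<'E'
from h import *
c=np.load("top0.npy",allow_pickle=True).item(); P=cloud(c); z=P[...,2]
b=np.zeros((480,640),bool); b[250:335,265:365]=1
k=b&(z>.019)&(z<.034)
q=P[k]
L=[]
for s,m in(("L",(q[:,1]>.095)),("R",(q[:,1]<.048))):
    w=q[m&(q[:,0]>.465)][:,:2]
    vx,vy,x0,y0=cv2.fitLine(w.astype(np.float32),cv2.DIST_HUBER,0,.01,.01).ravel()
    n=np.array([-vy,vx]); d=(w-[x0,y0])@n; t=(w-[x0,y0])@[vx,vy]; L.append((np.array([x0,y0]),np.array([vx,vy])))
    print(s,len(w),np.degrees(np.arctan2(vy,vx)),"perp",np.percentile(d,[2,10,50,90,98]).round(4),"ends",(np.array([x0,y0])+np.outer([t.min(),t.max()],[vx,vy])).round(4).tolist())
(p,u),(r,v)=L; a=np.linalg.solve(np.c_[u,-v],r-p); print("V centreline apex",p+a[0]*u)
g=P[b&(z>.125)&(P[...,0]<.44)]; rc=cv2.minAreaRect(g[:,:2].astype(np.float32)); print("grip",rc,g[:,2].max())
t=P[(z>.0385)&(z<.05)&(abs(P[...,0]-.65)<.06)&(abs(P[...,1]-.096)<.06)]; print("tin",cv2.minEnclosingCircle(t[:,:2].astype(np.float32)),np.median(t,0))
print(Rc(cams.capture("wrist"))) ; o=robot.get_obs(); print(R.from_rotvec(o["ee_rot"]).as_matrix().round(2),cams.capture("wrist")["xyz"])
E
```

```text
L 140 43.965263 perp [-0.0044 -0.0035 -0.0002  0.0026  0.0034] ends [[0.4817, 0.094], [0.5322, 0.1428]]
R 137 -45.30848 perp [-0.0037 -0.0029 -0.0001  0.0034  0.004 ] ends [[0.4828, 0.0492], [0.5317, -0.0003]]
V centreline apex [0.45952648 0.07268244]
grip ((0.4146517515182495, 0.07258908450603485), (0.05103577300906181, 0.021146751940250397), 88.68114471435547) 0.14935334044830428
tin ((0.6491822600364685, 0.09705537557601929), 0.04314405098557472) [0.64565109 0.09620508 0.03973414]
[[ 0.24863695  0.929766    0.27150481]
 [ 0.96859368 -0.23796188 -0.07211404]
 [-0.00244139  0.28090805 -0.95973158]]
[[-0.97  0.25 -0.  ]
 [ 0.25  0.97 -0.  ]
 [ 0.   -0.   -1.  ]] [0.06328724 0.5773833  0.38312758]
```

Measured: home is about (0.527, 0.072), with holder yaw about -0.8° (mouth faces world +x). The tin is at (0.648, 0.0965), and the sizes match the given ones. I'll cradle the tin with two half-open fingertips, push it to about 10 mm short of home, and look again.

```bash
cat >> h.py <<'E'
def down(d):  # tool x along horizontal direction d, z down
    x=np.array([d[0],d[1],0.]); x/=np.linalg.norm(x); z=np.array([0,0,-1.])
    return R.from_matrix(np.c_[x,np.cross(z,x),z]).as_rotvec()
def tin_top(c,near):
    P=cloud(c); t=P[(P[...,2]>.0365)&(P[...,2]<.045)&(np.hypot(P[...,0]-near[0],P[...,1]-near[1])<.05)]
    return cv2.minEnclosingCircle(t[:,:2].astype(np.float32)),np.median(t,0)
H=np.array([.5267,.0719]); T0=np.array([.6475,.0965]); A=np.array([-np.cos(.014),np.sin(.014)])  # holder +x
E
python3 - <<'E'
from h import *
p=(H-A*.012)-T0; p/=np.linalg.norm(p); o=down(-p)
s=T0-p*.075; e=(H-A*.010)-p*.0466
for q,z in((s,.16),(s,.013),(e,.013)): print(np.round(planner.solve_ik([*q,z],o),2))
robot.set_gripper(.040)
robot.reach([*s,.16],o)
robot.servo_line([*s,.013],vel=.12); print(robot.get_obs()["tcp_pos"],robot.get_obs()["contact_force"])
robot.servo_line([*e,.013],vel=.06)
b=robot.get_obs(); print(b["time"],b["tcp_pos"],e,b["contact_force"],b["gripper_width"])
c=cams.capture("top"); save(c,"top1.png"); print(tin_top(c,H-A*.01),H-A*.01)
cv2.imwrite("pics/crop1.png",cv2.resize(c["img"][150:350,210:420,::-1],(630,600)))
E
```

```text
[ 0.04  0.56  1.15 -0.    1.43  1.38]
[ 0.04  0.71  1.24 -0.    1.19  1.38]
[-0.01  0.46  1.65 -0.    1.03  1.34]
[0.72173738 0.11317967 0.01441812] [ 0.88230924 -0.20537104  0.85755456]
7.625 [0.58229424 0.08211611 0.01303738] [0.58213656 0.08210361] [ 0.6073728  -0.19511508 -0.16966991] 0.03980469760665336
(((0.0, 0.0), 0.0), array([nan, nan, nan])) [0.53669902 0.07176   ]
  return _methods._mean(a, axis=axis, dtype=dtype,
  ret = um.true_divide(
```

View pics/crop1.png

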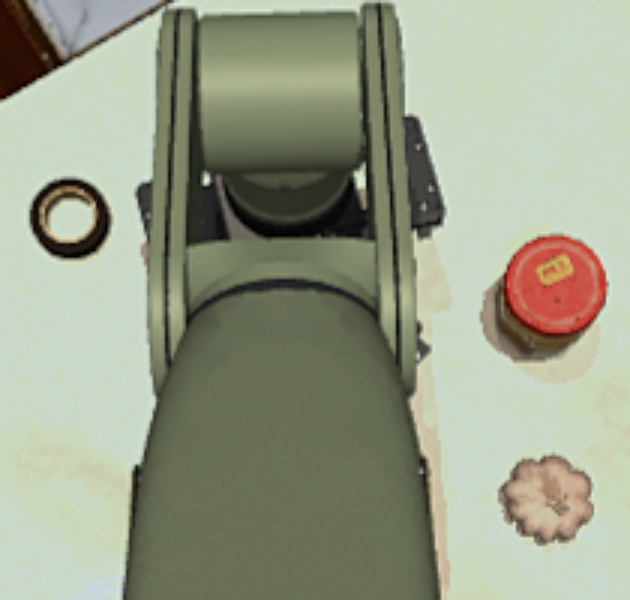

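The arm hides the tin here, but the jar, tape and garlic are where they were. Next: back off, shut the fingers, and push home flat until the force rises.

```bash
python3 - <<'E'
from h import *
b=robot.get_obs(); t=b["tcp_pos"]; x=R.from_rotvec(b["ee_rot"]).as_matrix()[:,0]
robot.servo_line(t+x*.03,vel=.1)
robot.set_gripper(0.0)
s=H-A*.078; robot.servo_line([*s,.013],down(-A),vel=.08); print(robot.get_obs()["tcp_pos"])
e=H-A*.0475
hit=robot.servo_line([*e,.013],vel=.025,contact_N=8)
b=robot.get_obs(); t=b["tcp_pos"]; print(hit,b["time"],t,b["contact_force"],"tin est",t[:2]+A*.0515,"H",H)
robot.hold(.3); print(robot.get_obs()["contact_force"])
robot.servo_line(t-[*A*.03,0],vel=.1); t=robot.get_obs()["tcp_pos"]
robot.servo_line([t[0]+.01,t[1],.26],vel=.25)
w=cams.capture("wrist"); save(w,"w1.png"); np.save("w1.npy",w,allow_pickle=True)
E
```

```text
[0.60475161 0.07078101 0.0130273 ]
True 10.3 [0.5802687  0.07204429 0.01428011] [1.57227755 0.15845635 1.89261011] tin est [0.52877375 0.07276527] H [0.5267 0.0719]
[ 1.65554761 -0.18086428  0.95223695]
```

View pics/w1.png

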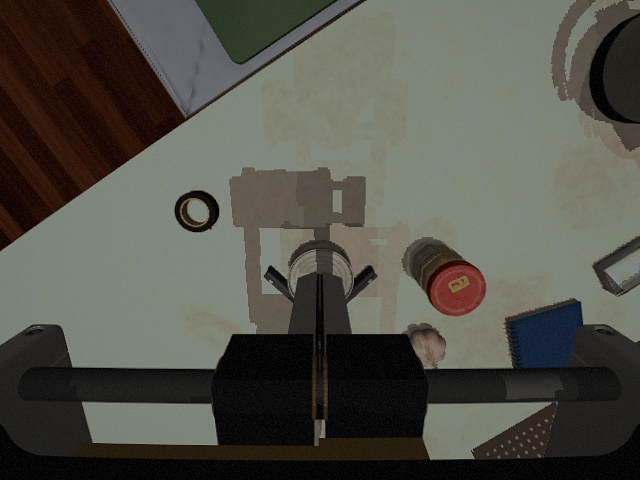

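The wrist view shows the tin at about (321,275), between both wall ends at (268,275) and (373,275). The finger hides the V. I'll move aside for a clear top view.

```bash
python3 - <<'E'
from h import *
robot.reach([.36,.30,.26],down(-A))
c=cams.capture("top"); save(c,"top2.png"); np.save("top2.npy",c,allow_pickle=True)
P=cloud(c); z=P[...,2]
t=P[(z>.034)&(z<.046)&(np.hypot(P[...,0]-.529,P[...,1]-.072)<.055)&(P[...,0]>.52)]
# circle fit to far-side rim in each y-bin
from scipy.optimize import least_squares
e=cv2.convexHull(t[:,:2].astype(np.float32))[:,0]; e=e[e[:,0]>.53]
f=least_squares(lambda p:np.hypot(e[:,0]-p[0],e[:,1]-p[1])-.0435,[.527,.072],loss="soft_l1",f_scale=.001); print("tin",f.x,len(e),np.abs(f.fun).mean(),"y ext",t[:,1].min(),t[:,1].max(),"x max",t[:,0].max())
print(robot.get_obs()["time"])
cv2.imwrite("pics/crop2.png",cv2.resize(c["img"][230:345,255:375,::-1],(626,600),interpolation=cv2.INTER_CUBIC))
print([planner.solve_ik([*(H+A*a),.13],down(-A)) is not None for a in(.150,.058)])
E
```

```text
tin [0.52692474 0.07149915] 21 0.0005237591690155868 y ext 0.028978638452449697 0.11349043055624639 x max 0.5708262179736803
13.5917
[True, True]
```

View pics/crop2.png

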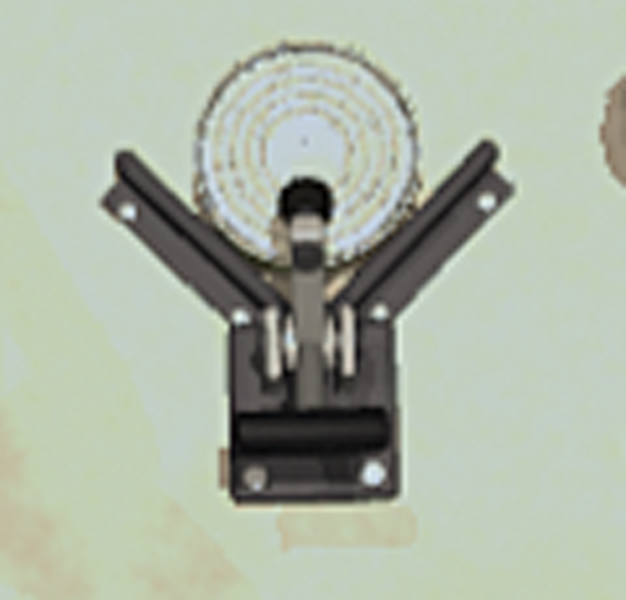

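The tin sits in the V against both walls, with its centre 0.5 mm from the home estimate, and the clamp is still open with the grip at crop (315,428). Now I'll push the lever.

```bash
python3 - <<'E'
from h import *
o=down(-A); w=lambda a,z:[*(H+A*a),z]
robot.reach(w(.155,.26),o)
robot.servo_line(w(.155,.13),vel=.15); print(robot.get_obs()["tcp_pos"],robot.get_obs()["contact_force"])
hit=robot.servo_line(w(.056,.132),vel=.06,contact_N=20)
b=robot.get_obs(); print(hit,b["tcp_pos"],b["contact_force"])
robot.hold(.3); robot.servo_line(w(.155,.14),vel=.2); robot.servo_line(w(.155,.26),vel=.25)
robot.reach([.36,.30,.26],o)
c=cams.capture("top"); np.save("top3.npy",c,allow_pickle=True)
P=cloud(c); z=P[...,2]
g=P[(z>.12)&(z<.16)&(np.hypot(P[...,0]-.47,P[...,1]-.072)<.09)]; print("grip",np.median(g,0),"expect",w(.028,.143))
t=P[(z>.034)&(z<.046)&(np.hypot(P[...,0]-.529,P[...,1]-.072)<.055)&(P[...,0]>.52)]
print("tin ext y",t[:,1].min(),t[:,1].max(),"xmax",t[:,0].max(),robot.get_obs()["time"],robot.get_obs()["contact_force"])
cv2.imwrite("pics/crop3.png",cv2.resize(c["img"][150:350,210:420,::-1],(630,600)))
s=cams.capture("scene"); cv2.imwrite("pics/s3.png",cv2.resize(s["img"][190:370,220:440,::-1],(733,600)))
E
```

```text
[0.37248125 0.07433153 0.13071385] [ 0.8101656  -0.02777349 -0.38375944]
False [0.4704176  0.07271784 0.13197298] [-0.3167703   0.92817591 -0.37575315]
grip [0.49805794 0.07249113 0.13987428] expect [np.float64(0.49870274395518155), np.float64(0.07229198719479217), 0.143]
tin ext y 0.02894698494229974 0.11357020738386107 xmax 0.5708475968115032 19.8417 [ 0.72909368  0.02864457 -0.37004668]
```

View pics/crop3.png

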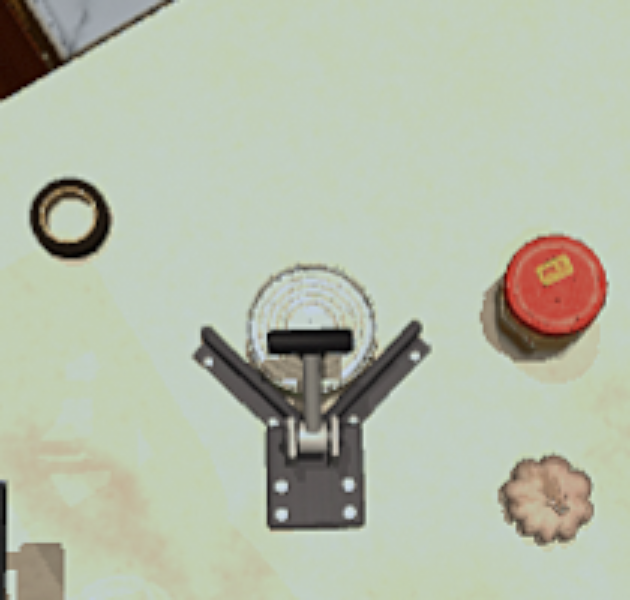

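View pics/s3.png

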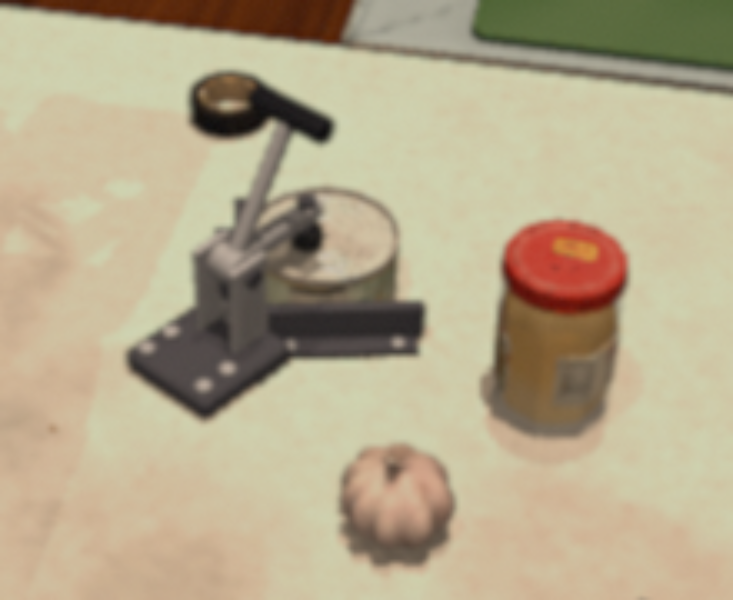

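The lever has snapped over, with the grip at (310,341) in the top crop. The pad is down on the tin's lid at (308,238) in the scene crop. The tin hasn't moved, the jar, tape and garlic are untouched, and the robot is clear of everything.

```bash
python3 -c "
from h import *
print(workorder.close_job())"
```

```text
the job is handed in; nothing more can be done
None
```

The tin is home in the V-stop, the clamp has snapped shut with its pad on the lid, the jar, tape roll and garlic were left where they stood, and the job is handed in (no verdict was returned).

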